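Nest a graded set of dry pots on a kiln shelf

TASK

Pack the three bone-dry clay pots for the kiln: stand the widest pot in the middle of the round kiln shelf, then set the middle-sized pot inside it, then the smallest inside that one, each upright and sitting flat on the floor of the pot around it. Dry clay is brittle, so put each pot down before letting go: never drop one or tip one over. Leave the tub, cup, brush jar and tools where they are.

Things in the scene. Friction and masses are not known exactly. Their poses are not given: they have to be found in the camera images.
- pot_wide: The widest pot: foot 112 mm, rim 156 mm across, 74 mm high. Round open pot of plain bone-dry red clay, no handle. Walls 8 mm thick, flat floor 12 mm thick; the outside widens in a straight cone from the foot to 32 mm below the rim, then runs straight up. Origin: centre of its underside; z up its axis.
- pot_middle: The middle-sized pot: foot 86 mm, rim 106 mm across, 84 mm high. Round open pot of plain bone-dry red clay, no handle. Walls 8 mm thick, flat floor 12 mm thick; the outside widens in a straight cone from the foot to 32 mm below the rim, then runs straight up. Origin: centre of its underside; z up its axis.
- pot_small: The smallest pot: foot 56 mm, rim 66 mm across, 94 mm high. Round open pot of plain bone-dry red clay, no handle. Walls 8 mm thick, flat floor 12 mm thick; the outside widens in a straight cone from the foot to 32 mm below the rim, then runs straight up. Origin: centre of its underside; z up its axis.
- shelf_top (a point): Centre of the top face of the kiln shelf: a fixed, pale, round slab 190 mm across standing on three low props, its top 30 mm above the table. z up.
- slip_tub: Bystander: closed square white plastic tub, 130 x 130 mm, 80 mm high. Origin: centre of its underside.
- paper_cup: Bystander: plain brown cup, 76 mm across, 95 mm high. Origin: centre of its underside.
- brush_jar: Bystander: white jar, 72 mm across and 85 mm high, with brushes standing in it up to 165 mm. Origin: centre of its underside.
- wood_rib: Bystander: flat wooden potter's rib, 50 x 100 x 8 mm, lying on the table. Origin: centre of its underside.
- palette_knife: Bystander: spatula 180 mm long with a dark wooden handle, lying on the table. Origin: under its middle; x along it.

How it is judged:
By the outcome, as a careful person would: the job done as asked, in the order asked, and still so for the second after the job is handed in, with the robot touching nothing.
It also fails if it takes over 72 s, if anything falls off the work surface, if the arm or the gripper's body presses on something with over 40 N, if the wrist force passes 120 N, or if a joint passes its speed limit or range.

ROBOT

A 7-joint arm with a two-finger parallel gripper is mounted at the origin on the work surface. World frame = base frame: x ahead of the robot, y to its left, z up, the work surface at z = 0. Lengths are in m, angles in rad, forces in N, time in s.
With the tool pointing down it reaches from about 0.4 to 0.85 m from the base axis. Payload 10.4 kg.
Tool frame: the origin (TCP) lies at the very end of the fingers, on their centre line; the grasp point (between the pads) lies 19 mm behind it; z points along the fingers, y is the line along which they close (so a half turn about z gives the same grasp; the last joint's range is limited). The gripper opens to 87 mm and grips with 3 to 60 N. Pads are 19 mm wide; open, the fingers measure 117 mm over their backs; the gripper's body (75 mm by 190 mm) begins 51 mm behind the grasp point.
Start: joints at [-1.166, 0.332, -0.065, 1.46, 0.022, 1.35, -0.088], TCP at [0.259, 0.569, 0.223] pointing down, gripper open.
Joint ranges: [-2.6, 2.6], [-0.5, 2.12], [-1.47, 1.34], [0.16, 2.42], [-1.27, 4.41], [0.06, 2.06], [-2.6, 2.6]. Speed limits (rad/s): [2.22, 2.22, 2.79, 2.79, 3.14, 3.14, 3.14].

INTERFACE

Orientations are given as a unit quaternion [x, y, z, w].
In Python, from bench import status, camera, order gives the robot as it stands.
- The arm moves only by the tool jog_arm, never from a script. Its argument "plan" is a list of rows, each a list of 7 numbers: the turn, a rotation vector about the tool's x, y, z in rad, then the shift along the tool's x, y, z in mm, then the opening, from -1 (shut) to 1 (fully open). A call has 1 to 12 rows; each row is the pose to reach, as a shift and turn from the pose commanded when the call began, along the tool's axes at that moment; what a row does not reach only later rows make up. A row lasts 1/10 s, in which the tool goes at most 50 mm and 8.59 degrees, less where a joint would pass 70% of its speed; a pose out of reach is approached as far as the arm can. A call with a gripper value outside its range is refused whole. The fingers move at their own pace and stop on an object; "squeeze" is the grip in N (left out, the last holds). Time passes only in rows, so rows that repeat a pose let the fingers close. It gives the time, the measured TCP pose, the force, the opening and the grip force at its end, in the units of the state.
- status.read_state(): the state, without advancing time (a new reading comes with each control period).
- camera(name): name is "scene" or "top" or "wrist"; returns a dict with "image" (400x640x3 uint8, red, green, blue), "z_map" (400x640 float32, m along the optical axis (not along the pixel's ray), 0 where there is no reading), "fx", "fy", "cx", "cy" (pixels), "world_from_camera" (4x4, takes a point from camera to world coordinates); the wrist camera has in their place "mount" (4x4, takes a point from camera to tool coordinates, whose origin is the TCP and whose axes are the flange's). Camera axes: x right, y down, z forward; pixel columns grow to the right and rows downward; lengths in m; the calibration is good to about 2 mm. A picture is of the moment at which its call begins: read the wrist's pose just before it.
- order.close_job(): hands the job in; it is judged then, once.
The state is a dict: "time": time; "joint_positions": joint angles; "joint_vel": joint speeds; "joint_torque": joint torques, N m; "ee_pos": TCP position; "eef_rot": TCP orientation; "ft_force": force on the tool from outside, world axes, zero at the start; "torque": the same for the moment, N m; "width": finger opening in m; "grip_force": force on a finger pad.
Only numpy, scipy, OpenCV 4.12 (cv2) and the standard library are available. Lean on these libraries where they do the work, as an engineer would, in place of code of your own. Each camera call takes 0.05 s, during which the arm holds its last target. There are 200 camera calls.

## Working session

There is one attempt and no reset: what is moved stays moved. The work goes in short steps, Python scripts to look and compute and a tool call to move; the robot and the scene stay as the last step left them, time stands still between calls to the robot, and variables do not carry over. Pictures are saved under pics/ and viewed, at most 10 in all, crops included, and the job is handed in when it is done.

Besides the shell and the picture viewer there is one more tool, called after "Emit:" as name(argument=value, ...), one argument or row to a line, values as JSON. jog_arm: Moves the arm, as the interface text tells. Its arguments: {"type":"object","properties":{"plan":{"type":"array"},"squeeze":{"type":"number"}},"required":["plan"]}

```bash
ls; mkdir -p pics
python3 - <<'E'
from bench import status, camera, order
import cv2,numpy as np
s=status.read_state(); print({k:np.round(v,3).tolist() for k,v in s.items()})
for n in ("scene","top"):
    c=camera(n); cv2.imwrite(f"pics/{n}0.png",c["image"][:,:,::-1]); print(n,c["fx"],c["cx"],c["cy"],np.round(c["world_from_camera"],3).tolist())
    np.savez(f"{n}0.npz",**c)
c=camera("wrist");print(np.round(c["mount"],3).tolist())
E
```

```text
pics
{'time': 0.0, 'joint_positions': [-1.166, 0.333, -0.065, 1.461, 0.022, 1.35, -0.089], 'joint_vel': [0.0, 0.0, 0.002, -0.002, 0.002, -0.001, 0.001], 'joint_torque': [-0.0, -62.328, 0.025, -38.989, -0.061, 0.04, 0.0], 'ee_pos': [0.259, 0.568, 0.222], 'eef_rot': [0.212, 0.977, -0.001, -0.0], 'ft_force': [-0.716, 0.031, 0.866], 'torque': [-0.003, -0.005, 0.021], 'grip_force': 0.0, 'width': 0.087}
scene 473.2495718154224 313.35075379010954 207.10361591561312 [[0.41, 0.671, -0.618, 1.268], [0.912, -0.303, 0.276, -0.346], [-0.001, -0.677, -0.736, 0.947], [0.0, 0.0, 0.0, 1.0]]
top 486.0859802757061 327.8997555321372 202.96145114202025 [[-0.011, -0.997, 0.075, 0.432], [-1.0, 0.012, 0.003, 0.004], [-0.004, -0.075, -0.997, 1.29], [0.0, 0.0, 0.0, 1.0]]
[[0.0, -0.964, -0.264, 0.072], [1.0, 0.0, -0.0, 0.001], [0.0, -0.264, 0.964, -0.162], [0.0, 0.0, 0.0, 1.0]]
```

View pics/top0.png

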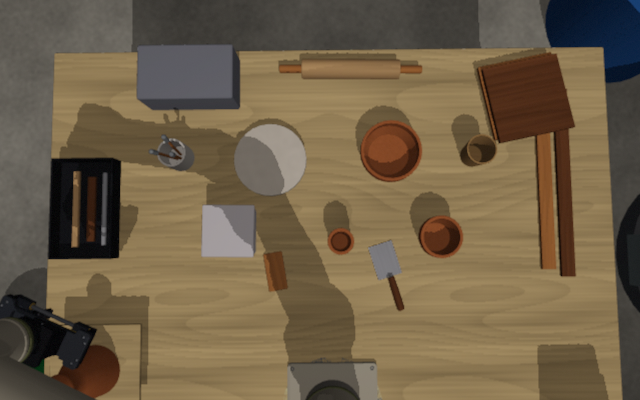

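View pics/scene0.png

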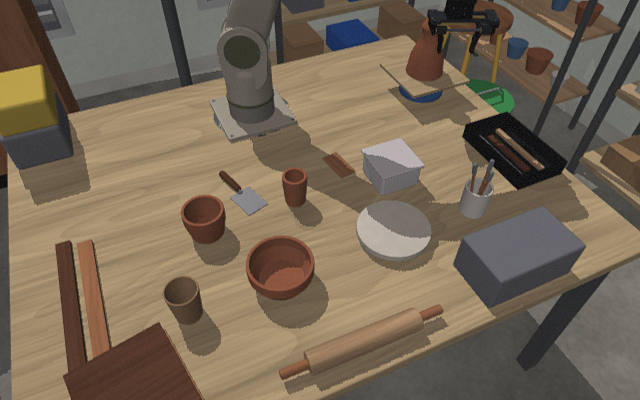

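The top view shows the shelf at about (270,160), the wide pot at (391,151), the middle pot at (441,236) and the small pot at (340,240). The cup is at (480,150), the tub at (229,231), the brush jar at (172,153), the rib at (275,271) and the knife at (387,275). The scene view agrees, with all the pots upright. Next I'll measure the rims.

```bash
cat > h.py <<'E'
import numpy as np, cv2
from scipy.optimize import least_squares
def pts(c, T=None):
    T=c["world_from_camera"] if T is None else T
    z=c["z_map"].astype(float); v,u=np.mgrid[:z.shape[0],:z.shape[1]]
    P=np.stack([(u-c["cx"])/c["fx"]*z,(v-c["cy"])/c["fy"]*z,z],-1)
    P=P@T[:3,:3].T+T[:3,3]; P[z==0]=np.nan; return P
def clay(c):
    h=cv2.cvtColor(np.ascontiguousarray(c["image"]),cv2.COLOR_RGB2HSV).astype(int)
    return ((h[...,0]<13)|(h[...,0]>172))&(h[...,1]>110)&(h[...,2]>40)
def circ(p,r=None):
    if r is None: f=lambda q:np.hypot(p[:,0]-q[0],p[:,1]-q[1])-q[2]; x0=[*np.median(p,0)[:2],.05]
    else: f=lambda q:np.hypot(p[:,0]-q[0],p[:,1]-q[1])-r; x0=np.median(p,0)[:2]
    s=least_squares(f,x0,loss="soft_l1",f_scale=.002); return s.x,np.sqrt(np.mean(s.fun**2))
E
python3 - <<'E'
from h import *
from scipy.spatial.transform import Rotation as R
c={k:(v if v.ndim else float(v)) for k,v in np.load("top0.npz").items()}
P=pts(c); m=clay(c)
T=np.array(c["world_from_camera"])
def ray(u,v,z):
    d=T[:3,:3]@np.array([(u-c["cx"])/c["fx"],(v-c["cy"])/c["fy"],1]); return T[:3,3]+d*(z-T[2,3])/d[2]
for n,(u,v),h,r in [("wide",(391,151),.074,.078),("mid",(441,236),.084,.053),("small",(340,240),.094,.033)]:
    w=int(r*486/1.2+6); sl=(slice(v-w,v+w),slice(u-w,u+w))
    p=P[sl].reshape(-1,3); p=p[(abs(p[:,2]-h)<.006)]
    print(n,"depth",len(p),np.round(circ(p[:,:2],r-.004),4),p[:,2].mean())
    cs,_=cv2.findContours(m[sl].astype(np.uint8),0,1); k=max(cs,key=cv2.contourArea)
    hull=cv2.convexHull(k)[:,0]; q=np.array([ray(a+u-w,b+v-w,h) for a,b in hull])
    print("  contour",np.round(circ(q[:,:2]),4))
sl=(slice(115,205),slice(225,315)); p=P[sl].reshape(-1,3); p=p[abs(p[:,2]-.03)<.008]
(x,y),r=cv2.minEnclosingCircle(p[:,:2].astype(np.float32)); print("shelf",x,y,r,np.nanmedian(p[:,2]), p[:,:2].min(0),p[:,:2].max(0))
for n,(u,v),z in [("cup",(480,150),.095),("tub",(229,231),.08),("jar",(172,148),.085),("rib",(275,271),.0),("knife",(387,270),0)]: print(n,ray(u,v,z)[:2].round(3))
q=R.from_quat([.212,.977,-.001,0]).as_matrix();print(q.round(3))
E
```

```text
Traceback (most recent call last):
ValueError: setting an array element with a sequence. The requested array has an inhomogeneous shape after 1 dimensions. The detected shape was (2,) + inhomogeneous part.
```

```bash
sed -i 's/return s.x,np.sqrt(np.mean(s.fun\*\*2))/return np.r_[s.x,np.sqrt(np.mean(s.fun**2))].round(4)/' h.py
cat > m.py <<'E'
from h import *
import sys
from scipy.spatial.transform import Rotation as R
c={k:(v if v.ndim else float(v)) for k,v in np.load("top0.npz").items()}
P=pts(c); m=clay(c)
T=np.array(c["world_from_camera"])
def ray(u,v,z):
    d=T[:3,:3]@np.array([(u-c["cx"])/c["fx"],(v-c["cy"])/c["fy"],1]); return T[:3,3]+d*(z-T[2,3])/d[2]
for n,(u,v),h,r in [("wide",(391,151),.074,.078),("mid",(441,236),.084,.053),("small",(340,240),.094,.033)]:
    w=int(r*486/1.2+6); sl=(slice(v-w,v+w),slice(u-w,u+w))
    p=P[sl].reshape(-1,3); p=p[(abs(p[:,2]-h)<.006)]
    print(n,"depth",len(p),circ(p[:,:2],r-.004),p[:,2].mean())
    cs,_=cv2.findContours(m[sl].astype(np.uint8),0,1); k=max(cs,key=cv2.contourArea)
    hull=cv2.convexHull(k)[:,0]; q=np.array([ray(a+u-w,b+v-w,h) for a,b in hull])
    print("  contour",circ(q[:,:2]))
sl=(slice(115,205),slice(225,315)); p=P[sl].reshape(-1,3); p=p[abs(p[:,2]-.03)<.008]
(x,y),r=cv2.minEnclosingCircle(p[:,:2].astype(np.float32)); print("shelf",x,y,r,np.nanmedian(p[:,2]), p[:,:2].min(0),p[:,:2].max(0))
for n,(u,v),z in [("cup",(480,150),.095),("tub",(229,231),.08),("jar",(172,148),.085),("rib",(275,271),.0),("knife",(387,270),0)]: print(n,ray(u,v,z)[:2].round(3))
E
python3 m.py
```

```text
wide depth 594 [ 0.6562 -0.1525  0.0025] 0.07352258085243464
  contour [ 0.6541 -0.1525  0.0775  0.0007]
mid depth 427 [ 0.4373 -0.2712  0.0025] 0.08370045786074676
  contour [ 0.4363 -0.2704  0.0527  0.0008]
small depth 241 [ 0.4286 -0.0213  0.0023] 0.0939646282325662
  contour [ 4.279e-01 -2.220e-02  3.150e-02  4.000e-04]
shelf 0.6442470550537109 0.15933945775032043 0.09536990523338318 0.030596216484107375 [0.55090683 0.06594063] [0.73742897 0.25305008]
cup [ 0.649 -0.372]
tub [0.455 0.254]
jar [0.665 0.397]
rib [0.35  0.149]
knife [ 0.349 -0.146]
```

```bash
cat > go.py <<'E'
# usage: go.py x y z yaw_deg (azimuth of tool y) -> turn and shift in tool axes
import sys, numpy as np
from scipy.spatial.transform import Rotation as R
from bench import status
def go(x,y,z,yaw):
    s=status.read_state(); R0=R.from_quat(s["eef_rot"]); a=np.radians(yaw)
    Y=np.array([np.cos(a),np.sin(a),0]); Z=np.array([0,0,-1.]); G=R.from_matrix(np.stack([np.cross(Y,Z),Y,Z],1))
    t=(R0.inv()*G).as_rotvec(); d=R0.inv().apply(np.array([x,y,z])-s["ee_pos"])*1000
    print("t",round(s["time"],2),"ee",np.round(s["ee_pos"],4),"turn",t.round(3),"shift mm",d.round(1),"w",round(s["width"],4),"F",np.round(s["ft_force"],1))
if __name__=="__main__": go(*map(float,sys.argv[1:5]))
E
python3 go.py .583 -.1357 .16 -13.1
```

```text
t 0.15 ee [0.2592 0.5684 0.2219] turn [-1.000e-03  1.000e-03  1.372e+00] shift mm [-586.7 -506.2   62.5] w 0.0874 F [-0.4 -0.7  0.3]
```

Emit:
jog_arm(
  plan=[
    [0,0,0.1,-45,-39,0,1],
    [0,0,0.21,-90,-78,0,1],
    [0,0,0.32,-135,-117,0,1],
    [0,0,0.43,-180,-155,0,1],
    [0,0,0.54,-225,-194,0,1],
    [0,0,0.65,-270,-233,0,1],
    [0,0,0.76,-315,-272,0,1],
    [0,0,0.87,-360,-311,0,1],
    [0,0,0.98,-405,-350,0,1],
    [0,0,1.08,-450,-389,0,1],
    [0,0,1.18,-490,-423,0,1],
    [0,0,1.27,-525,-453,0,1],
  ],
)

```text
time: 1.35
ee_pos: [0.5102, 0.0215, 0.2227]
eef_rot: [0.752, 0.659, 0.0, -0.0]
ft_force: [1.1, 0.1, -0.5]
width: 0.0868
grip_force: 0.0
```

```bash
python3 go.py .583 -.1357 .16 -13.1
```

```text
t 1.35 ee [0.5102 0.0215 0.2227] turn [ 0.    -0.     0.098] shift mm [-146.4   92.7   62.6] w 0.0868 F [ 1.1  0.1 -0.5]
```

Emit:
jog_arm(
  plan=[
    [0,0,0.05,-35,22,20,1],
    [0,0,0.1,-70,43,40,1],
    [0,0,0.102,-70,43,62,1],
    [0,0,0.102,-70,43,62,1],
    [0,0,0.102,-70,43,62,1],
    [0,0,0.102,-70,43,62,1],
    [0,0,0.102,-70,43,62,1],
  ],
)

```text
time: 2.05
ee_pos: [0.5442, -0.0504, 0.1617]
eef_rot: [0.783, 0.622, 0.001, 0.0]
ft_force: [0.4, 0.3, -0.3]
width: 0.0868
grip_force: 0.0
```

```bash
cat > wr.py <<'E'
# usage: wr.py rimheight rim_mid_radius guess_x guess_y name
import sys
from h import *
from bench import status,camera
from scipy.spatial.transform import Rotation as R
h,r,gx,gy=map(float,sys.argv[1:5]); s=status.read_state(); c=camera("wrist")
W=np.eye(4); W[:3,:3]=R.from_quat(s["eef_rot"]).as_matrix(); W[:3,3]=s["ee_pos"]
P=pts(c,W@c["mount"]); p=P[clay(c)]; d=np.hypot(p[:,0]-gx,p[:,1]-gy)
q=p[(d<r+.02)&(abs(p[:,2]-h)<.005)]
print("joints",np.round(s["joint_positions"],2),"speed",np.abs(s["joint_vel"]).max().round(3))
if len(q)>20: print(len(q),"rim",circ(q[:,:2],r),circ(q[:,:2]),"z",np.median(q[:,2]).round(4))
if len(sys.argv)>5: cv2.imwrite(f"pics/{sys.argv[5]}.png",c["image"][:,:,::-1])
E
python3 wr.py .074 .074 .655 -.1525 w1; python3 go.py .583 -.1357 .10 -13.1
```

```text
joints [-0.47  0.21  0.55  1.78 -0.12  1.18 -0.11] speed 0.005
1767 rim [ 0.6555 -0.1546  0.0023] [ 0.6551 -0.1534  0.073   0.0023] z 0.0732
t 2.1 ee [ 0.5441 -0.0506  0.1616] turn [ 0.001 -0.001  0.001] shift mm [-74.2  57.   61.6] w 0.087 F [-0.1  0.7  0.2]
```

View pics/w1.png

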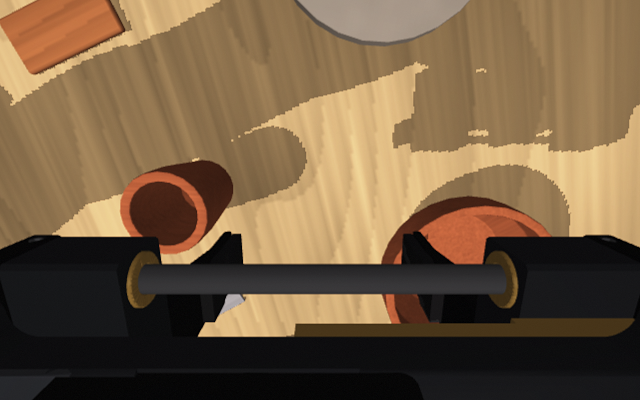

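The wrist picture shows the wide pot at lower right (470,270), the small pot at left (165,210), and the shelf edge at the top. Nothing stands in the way. I'll go to the wall of the wide pot nearest the base.

Emit:
jog_arm(
  plan=[
    [0,0,0,-25,19,0,1],
    [0,0,0,-50,38,15,1],
    [0,0,0,-75,57,30,1],
    [0,0,0,-75,57,40,1],
    [0,0,0,-75,57,50,1],
    [0,0,0,-75,57,50,1],
    [0,0,0,-75,57,50,1],
  ],
)

```text
time: 2.8
ee_pos: [0.5823, -0.136, 0.1109]
eef_rot: [0.783, 0.622, 0.0, -0.0]
ft_force: [0.1, 0.2, -0.4]
width: 0.0871
grip_force: 0.0
```

```bash
python3 wr.py .074 .074 .655 -.1525 w2; python3 go.py .583 -.1367 .046 -13.1
```

```text
joints [-0.31  0.4   0.57  1.7  -0.24  1.12  0.11] speed 0.009
6253 rim [ 0.6559 -0.1551  0.0025] [ 0.6558 -0.1539  0.0726  0.0023] z 0.0731
t 2.85 ee [ 0.5825 -0.1362  0.1113] turn [ 0.001 -0.001  0.001] shift mm [-0.4  0.6 65.3] w 0.0871 F [ 0.9 -0.5  0. ]
```

View pics/w2.png

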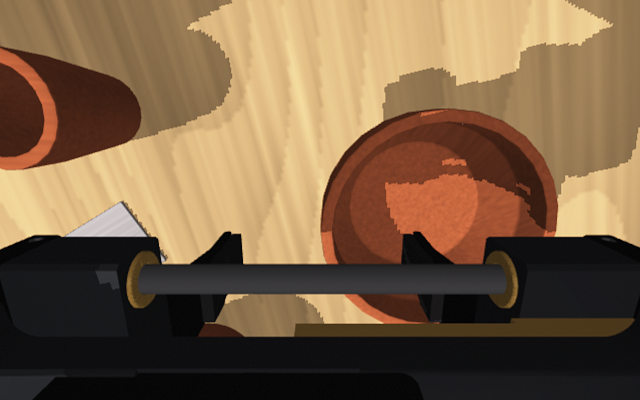

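The wall near (325,290) is centred between the fingertips, which are at about 235 and 410. I'll go down and grip.

Emit:
jog_arm(
  plan=[
    [0,0,0,0,1,20,1],
    [0,0,0,0,1,40,1],
    [0,0,0,0,1,55,1],
    [0,0,0,0,1,65,1],
    [0,0,0,0,1,65,0],
    [0,0,0,0,1,65,-0.5],
    [0,0,0,0,1,65,-1],
    [0,0,0,0,1,65,-1],
    [0,0,0,0,1,65,-1],
    [0,0,0,0,1,65,-1],
    [0,0,0,0,1,65,-1],
    [0,0,0,0,1,65,-1],
  ],
  squeeze=50,
)

```text
time: 4.05
ee_pos: [0.5831, -0.1376, 0.0456]
eef_rot: [0.783, 0.622, 0.0, -0.0]
ft_force: [-0.4, 0.1, 0.1]
width: 0.031
grip_force: 0.0
```

Emit:
jog_arm(
  plan=[
    [0,0,0,0,0,0,-1],
    [0,0,0,0,0,0,-1],
    [0,0,0,0,0,0,-1],
    [0,0,0,0,0,0,-1],
    [0,0,0,0,0,0,-1],
    [0,0,0,0,0,0,-1],
  ],
)

```text
time: 4.65
ee_pos: [0.5833, -0.1375, 0.0456]
eef_rot: [0.783, 0.622, 0.0, 0.0]
ft_force: [1.0, 0.6, -2.1]
width: 0.0078
grip_force: 50.0
```

Emit:
jog_arm(
  plan=[
    [0,0,0,0,0,-3,-1],
    [0,0,0,0,0,-6,-1],
    [0,0,0,0,0,-12,-1],
    [0,0,0,0,0,-20,-1],
    [0,0,0,0,0,-30,-1],
    [0,0,0,0,0,-40,-1],
    [0,0,0,0,0,-50,-1],
    [0,0,0,0,0,-60,-1],
    [0,0,0,0,0,-70,-1],
    [0,0,0,0,0,-70,-1],
    [0,0,0,0,0,-70,-1],
  ],
)

```text
time: 5.75
ee_pos: [0.5831, -0.1375, 0.1156]
eef_rot: [0.783, 0.622, 0.0, -0.0]
ft_force: [-0.8, 0.5, -4.5]
width: 0.0076
grip_force: 50.1
```

```bash
cat > held.py <<'E'
# fit plane+circle to upper band of held pot from wrist depth, in tool frame. usage: held.py rim_tool_z r
import sys
from h import *
from bench import status,camera
from scipy.spatial.transform import Rotation as R
dz,r=map(float,sys.argv[1:3]); s=status.read_state(); c=camera("wrist")
W=np.eye(4); W[:3,:3]=R.from_quat(s["eef_rot"]).as_matrix(); W[:3,3]=s["ee_pos"]
P=pts(c,W@c["mount"]); p=P[clay(c)]; h=s["ee_pos"][2]+dz
Y=W[:3,1]; g=s["ee_pos"]+Y*r
d=np.hypot(p[:,0]-g[0],p[:,1]-g[1]); q=p[(abs(d-r)<.009)&(abs(p[:,2]-h)<.02)]
# rim: top-most points by azimuth bins
az=np.arctan2(q[:,1]-g[1],q[:,0]-g[0]); b=np.floor(np.degrees(az)/5); e=[]
for k in np.unique(b):
    t=q[b==k]
    if len(t)>8: e.append(t[t[:,2]>=np.percentile(t[:,2],60)])
e=np.concatenate(e); A=np.c_[e[:,0]-g[0],e[:,1]-g[1],np.ones(len(e))]
k=np.linalg.lstsq(A,e[:,2],rcond=None)[0]; res=e[:,2]-A@k; ok=abs(res)<.003; k=np.linalg.lstsq(A[ok],e[ok,2],rcond=None)[0]
print("slope deg along world x,y",np.degrees(k[:2]).round(2),"rim z at centre",k[2].round(4),"circle",circ(e[:,:2],r),"expected",g.round(4),"n",len(e),"azbins",len(np.unique(b)))
print("F",np.round(s["ft_force"],1),"M",np.round(s["torque"],2),"w",s["width"],"grip",s["grip_force"])
if len(sys.argv)>3: cv2.imwrite(f"pics/{sys.argv[3]}.png",c["image"][:,:,::-1])
E
python3 held.py .028 .074 w3; python3 go.py .572 .1417 .12 13.9
```

```text
slope deg along world x,y [-0.56  0.68] rim z at centre 0.1426 circle [ 0.6522 -0.1556  0.0021] expected [ 0.6551 -0.1543  0.1156] n 5332 azbins 42
F [-0.8  0.5 -4.5] M [-0.01  0.4   0.03] w 0.007630173649888969 grip 50.05266106920317
t 5.8 ee [ 0.5828 -0.1374  0.1152] turn [-0.001 -0.    -0.471] shift mm [269.4 -73.9  -4.8] w 0.0075 F [-0.9 -0.9 -5.3]
```

View pics/w3.png

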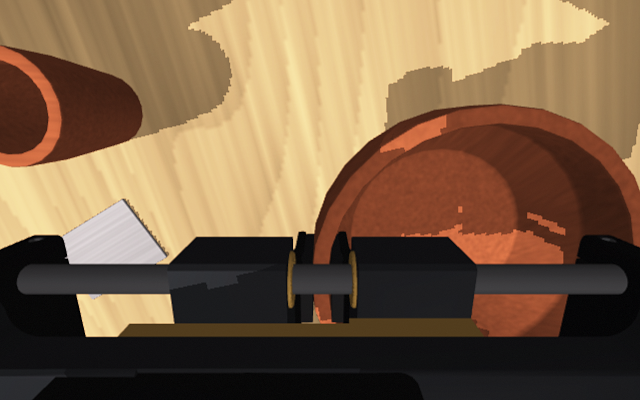

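The wide pot is held by its wall between the fingers at (322,270) and is level to about 0.6°. I'll carry it to the shelf.

Emit:
jog_arm(
  plan=[
    [0,0,-0.02,10,-3,0,-1],
    [0,0,-0.06,32,-9,0,-1],
    [0,0,-0.11,62,-17,-2,-1],
    [0,0,-0.17,95,-26,-2,-1],
    [0,0,-0.23,130,-36,-2,-1],
    [0,0,-0.29,165,-45,-2,-1],
    [0,0,-0.35,198,-54,-2,-1],
    [0,0,-0.4,228,-62,-2,-1],
    [0,0,-0.44,250,-68,-2,-1],
    [0,0,-0.46,263,-72,-2,-1],
    [0,0,-0.471,269,-73,-2,-1],
    [0,0,-0.471,269,-73,-2,-1],
  ],
)

```text
time: 7.0
ee_pos: [0.5732, 0.1408, 0.1174]
eef_rot: [0.617, 0.787, -0.0, 0.0]
ft_force: [0.4, 0.2, -4.3]
width: 0.0071
grip_force: 50.1
```

Emit:
jog_arm(
  plan=[
    [0,0,0,0,0,0,-1],
    [0,0,0,0,0,0,-1],
  ],
)

```text
time: 7.2
ee_pos: [0.5733, 0.1392, 0.1176]
eef_rot: [0.618, 0.786, -0.0, 0.0]
ft_force: [0.8, -0.1, -4.7]
width: 0.0076
grip_force: 50.1
```

```bash
python3 held.py .028 .074; python3 go.py .5727 .1418 .080 13.9
cat > top.py <<'E'
# top-view: circle of wide rim at given height and shelf outline; usage top.py h r gx gy
import sys
from h import *
from bench import camera
h,r,gx,gy=map(float,sys.argv[1:5]); c=camera("top"); P=pts(c); p=P[clay(c)]
d=np.hypot(p[:,0]-gx,p[:,1]-gy); q=p[(d<r+.012)&(abs(p[:,2]-h)<.006)]
print("top rim n",len(q),circ(q[:,:2],r),circ(q[:,:2]),"z",np.median(q[:,2]).round(4))
q=p[(d<r+.012)&(abs(p[:,2]-h)<.015)&(d>r-.006)]
print(" slope deg",np.degrees(np.linalg.lstsq(np.c_[q[:,:2]-[gx,gy],np.ones(len(q))],q[:,2],rcond=None)[0][:2]).round(2))
if len(sys.argv)>5: cv2.imwrite(f"pics/{sys.argv[5]}.png",c["image"][:,:,::-1])
E
python3 top.py .145 .074 .644 .1595
```

```text
slope deg along world x,y [-0.83  0.36] rim z at centre 0.1446 circle [0.6436 0.1544 0.002 ] expected [0.6452 0.1568 0.1176] n 5321 azbins 40
F [ 0.8 -0.1 -4.7] M [-0.18  0.36  0.03] w 0.007640222264294598 grip 50.05303033394739
t 7.25 ee [0.5733 0.1395 0.1176] turn [ 0.     0.    -0.003] shift mm [ 2.4 -0.  37.6] w 0.0077 F [ 0.2 -0.1 -4.1]
top rim n 317 [0.6428 0.1576 0.0022] [0.6434 0.1569 0.0733 0.0022] z 0.1454
 slope deg [ 0.02 -1.04]
```

Emit:
jog_arm(
  plan=[
    [0,0,0,2,0,6,-1],
    [0,0,0,2,0,14,-1],
    [0,0,0,2,0,22,-1],
    [0,0,0,2,0,30,-1],
    [0,0,0,2,0,35,-1],
    [0,0,0,2,0,38,-1],
    [0,0,0,2,0,39,-1],
    [0,0,0,2,0,40,-1],
    [0,0,0,2,0,40,-1],
    [0,0,0,2,0,40,-1],
  ],
)

```text
time: 8.3
ee_pos: [0.5728, 0.143, 0.0778]
eef_rot: [0.617, 0.787, 0.0, 0.0]
ft_force: [-0.4, -0.2, -4.7]
width: 0.0072
grip_force: 50.1
```

Emit:
jog_arm(
  plan=[
    [0,0,0,0,0,0.5,-1],
    [0,0,0,0,0,1,-1],
    [0,0,0,0,0,1,-1],
    [0,0,0,0,0,1,-1],
  ],
)

```text
time: 8.7
ee_pos: [0.5725, 0.1429, 0.0765]
eef_rot: [0.617, 0.787, 0.0, -0.0]
ft_force: [-0.1, -0.4, -3.8]
width: 0.0076
grip_force: 50.1
```

Emit:
jog_arm(
  plan=[
    [0,0,0,0,0,0.5,-1],
    [0,0,0,0,0,1,-1],
    [0,0,0,0,0,1,-1],
    [0,0,0,0,0,1,-1],
  ],
)

```text
time: 9.1
ee_pos: [0.5726, 0.143, 0.0757]
eef_rot: [0.617, 0.787, 0.0, -0.0]
ft_force: [-0.8, 0.2, -2.4]
width: 0.0079
grip_force: 50.0
```

```bash
python3 held.py .028 .074; python3 top.py .104 .074 .644 .1595
```

```text
slope deg along world x,y [-0.61  0.52] rim z at centre 0.103 circle [0.6427 0.1582 0.0021] expected [0.6445 0.1607 0.0757] n 5346 azbins 41
F [-0.8  0.2 -2.4] M [-0.17  0.51  0.03] w 0.007861799400275071 grip 50.00072540715337
top rim n 300 [0.6421 0.1611 0.0022] [0.6427 0.1605 0.0733 0.0021] z 0.1039
 slope deg [-0.35 -0.91]
```

Emit:
jog_arm(
  plan=[
    [0,0,0,0,0,0.5,-1],
    [0,0,0,0,0,0.8,-1],
    [0,0,0,0,0,0.8,-1],
    [0,0,0,0,0,0.8,-0.8],
    [0,0,0,0,0,0.8,-0.6],
    [0,0,0,0,0,0.8,-0.4],
    [0,0,0,0,0,0.8,-0.3],
    [0,0,0,0,0,0.8,-0.3],
    [0,0,0,0,0,0.8,-0.3],
  ],
)

```text
time: 10.1
ee_pos: [0.5727, 0.143, 0.0747]
eef_rot: [0.617, 0.787, 0.0, 0.0]
ft_force: [0.3, -0.3, -0.4]
width: 0.0299
grip_force: 0.0
```

```bash
python3 go.py .5727 .1418 .19 13.9;python3 top.py .104 .074 .644 .1595
```

```text
t 10.1 ee [0.5727 0.143  0.0747] turn [ 0.    -0.    -0.001] shift mm [  -1.1   -0.2 -115.3] w 0.0299 F [ 0.3 -0.3 -0.4]
top rim n 303 [0.642  0.1611 0.0022] [0.6427 0.1603 0.0732 0.0022] z 0.1042
 slope deg [ 0.27 -1.28]
```

Emit:
jog_arm(
  plan=[
    [0,0,0,0,0,-15,-0.3],
    [0,0,0,0,0,-40,-0.3],
    [0,0,0,0,0,-80,-0.3],
    [0,0,0.05,-20,-16,-115,0],
    [0,0,0.13,-55,-44,-115,0.5],
    [0,0,0.22,-90,-71,-115,1],
    [0,0,0.3,-125,-99,-115,1],
    [0,0,0.38,-160,-127,-115,1],
    [0,0,0.46,-195,-155,-115,1],
    [0,0,0.55,-230,-183,-115,1],
    [0,0,0.63,-265,-210,-115,1],
    [0,0,0.71,-300,-238,-115,1],
  ],
)

```text
time: 11.35
ee_pos: [0.4126, -0.2071, 0.1909]
eef_rot: [0.853, 0.522, 0.001, 0.0]
ft_force: [0.9, -0.1, 0.6]
width: 0.0856
grip_force: 0.0
```

Emit:
jog_arm(
  plan=[
    [0,0,0,0,0,0,1],
    [0,0,0,0,0,0,1],
  ],
)

```text
time: 11.55
ee_pos: [0.4133, -0.2061, 0.1906]
eef_rot: [0.852, 0.523, 0.001, 0.0]
ft_force: [0.8, 0.7, 0.2]
width: 0.0867
grip_force: 0.0
```

```bash
python3 wr.py .084 .049 .437 -.271; python3 go.py .3954 -.2452 .125 -31.8;python3 top.py .104 .074 .643 .1605
```

```text
joints [-0.36 -0.05  0.71  1.95  0.03  1.23 -0.13] speed 0.041
1994 rim [ 0.4369 -0.2738  0.0023] [ 0.4369 -0.2736  0.0487  0.0023] z 0.0832
t 11.6 ee [ 0.4137 -0.2051  0.1904] turn [ 0.001 -0.001  0.087] shift mm [-44.2   1.7  65.4] w 0.0869 F [0.6 1.1 0.1]
top rim n 569 [0.643  0.1602 0.0023] [0.643  0.1602 0.0731 0.0022] z 0.1042
 slope deg [-0.54 -0.3 ]
```

Emit:
jog_arm(
  plan=[
    [0,0,0.03,-15,0,15,1],
    [0,0,0.06,-30,1,35,1],
    [0,0,0.087,-44,2,55,1],
    [0,0,0.087,-45,2,65,1],
    [0,0,0.087,-45,2,65,1],
    [0,0,0.087,-45,2,65,1],
    [0,0,0.087,-45,2,65,1],
  ],
)

```text
time: 12.35
ee_pos: [0.3959, -0.2458, 0.1255]
eef_rot: [0.873, 0.487, 0.001, 0.0]
ft_force: [-0.2, -0.2, 0.7]
width: 0.0866
grip_force: 0.0
```

```bash
python3 wr.py .084 .049 .437 -.271 w4; python3 go.py .3954 -.2462 .064 -31.8
```

```text
joints [-0.3   0.05  0.79  2.02 -0.04  1.08 -0.04] speed 0.004
3912 rim [ 0.4364 -0.2741  0.0024] [ 0.4366 -0.2737  0.0485  0.0023] z 0.0832
t 12.4 ee [ 0.3958 -0.2459  0.1255] turn [ 0.001 -0.001  0.002] shift mm [-0.5 -0.3 61.5] w 0.0869 F [0.5 0.3 0.3]
```

View pics/w4.png

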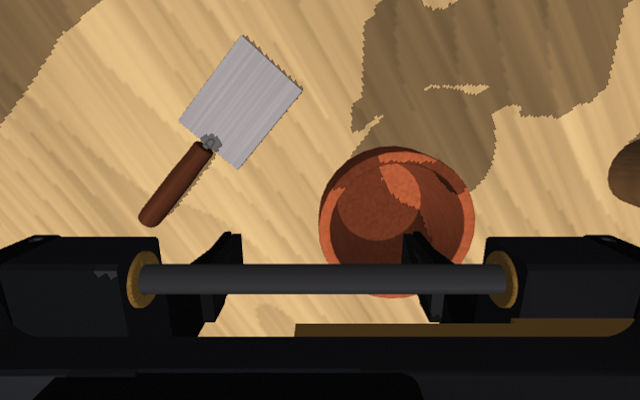

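The middle pot is at (397,220), with its near wall between the fingertips and one finger over its opening. The knife is well clear at upper left. I'll go down 20 mm past the rim and grip.

Emit:
jog_arm(
  plan=[
    [0,0,0,0,0,5,0.2],
    [0,0,0,0,0,20,0],
    [0,0,0,0,0,40,-0.2],
    [0,0,0,0,0,55,-0.2],
    [0,0,0,0,0,61,-0.2],
    [0,0,0,0,0,61,-1],
    [0,0,0,0,0,61,-1],
    [0,0,0,0,0,61,-1],
    [0,0,0,0,0,61,-1],
    [0,0,0,0,0,61,-1],
    [0,0,0,0,0,61,-1],
    [0,0,0,0,0,61,-1],
  ],
  squeeze=50,
)

```text
time: 13.6
ee_pos: [0.3954, -0.2467, 0.0641]
eef_rot: [0.874, 0.486, 0.0, 0.0]
ft_force: [1.2, -1.3, 3.8]
width: 0.0091
grip_force: 48.3
```

Emit:
jog_arm(
  plan=[
    [0,0,0,0,0,0,-1],
    [0,0,0,0,0,0,-1],
    [0,0,0,0,0,-3,-1],
    [0,0,0,0,0,-8,-1],
    [0,0,0,0,0,-18,-1],
    [0,0,0,0,0,-35,-1],
    [0,0,0,0,0,-55,-1],
    [0,0,0,0,0,-80,-1],
    [0,0,0,0,0,-105,-1],
    [0,0,0,0,0,-125,-1],
    [0,0,0,0,0,-130,-1],
    [0,0,0,0,0,-130,-1],
  ],
)

```text
time: 14.8
ee_pos: [0.395, -0.2465, 0.1941]
eef_rot: [0.874, 0.486, 0.001, 0.0]
ft_force: [-0.5, 0.5, -5.1]
width: 0.0088
grip_force: 48.3
```

```bash
python3 held.py .02 .049 w5; python3 go.py .5953 .1485 .195 13.9
```

```text
slope deg along world x,y [-0.67  0.63] rim z at centre 0.2128 circle [ 0.4353 -0.2715  0.002 ] expected [ 0.4366 -0.2723  0.1941] n 3407 azbins 54
F [-0.5  0.5 -5.1] M [ 0.05  0.33 -0.04] w 0.008830531536395037 grip 48.34798436611891
t 14.85 ee [ 0.3945 -0.2462  0.1932] turn [-0.    -0.    -0.798] shift mm [441.3 -37.4  -1.7] w 0.009 F [-0.9 -0.2 -4.9]
```

View pics/w5.png

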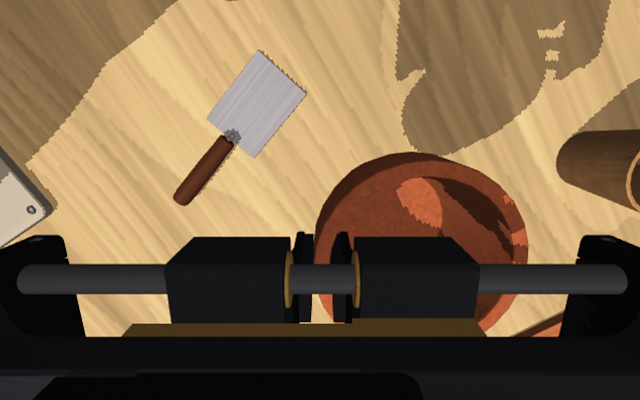

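The middle pot is held and looks level at (420,240). I'll carry it to above the wide pot, with its underside at about 0.13 m, which clears the small pot.

Emit:
jog_arm(
  plan=[
    [0,0,-0.02,10,-1,0,-1],
    [0,0,-0.06,32,-3,-1,-1],
    [0,0,-0.13,70,-6,-2,-1],
    [0,0,-0.21,113,-10,-2,-1],
    [0,0,-0.29,158,-14,-2,-1],
    [0,0,-0.37,203,-18,-2,-1],
    [0,0,-0.45,248,-22,-2,-1],
    [0,0,-0.53,293,-26,-2,-1],
    [0,0,-0.61,337,-29,-2,-1],
    [0,0,-0.69,380,-33,-2,-1],
    [0,0,-0.75,415,-36,-2,-1],
    [0,0,-0.785,435,-37,-2,-1],
  ],
)

```text
time: 16.05
ee_pos: [0.5919, 0.1494, 0.1938]
eef_rot: [0.617, 0.787, -0.0, -0.001]
ft_force: [-0.2, -0.5, -4.1]
width: 0.0095
grip_force: 48.4
```

Emit:
jog_arm(
  plan=[
    [0,0,-0.013,6,-1,0,-1],
    [0,0,-0.013,6,-1,0,-1],
    [0,0,-0.013,6,-1,0,-1],
    [0,0,-0.013,6,-1,0,-1],
  ],
)

```text
time: 16.45
ee_pos: [0.59, 0.1474, 0.1958]
eef_rot: [0.617, 0.787, -0.0, -0.0]
ft_force: [0.3, -0.4, -4.0]
width: 0.0089
grip_force: 48.3
```

```bash
python3 held.py .02 .049;python3 top.py .214 .049 .643 .160;  python3 go.py .5953 .1485 .195 13.9
```

```text
slope deg along world x,y [-0.92 -0.04] rim z at centre 0.2143 circle [0.6368 0.159  0.002 ] expected [0.6376 0.1591 0.1957] n 3411 azbins 53
F [ 0.3 -0.4 -4. ] M [-0.15  0.19  0.02] w 0.008936648893112475 grip 48.33814071491361
top rim n 148 [0.6369 0.1606 0.0024] [0.6367 0.1613 0.0497 0.0024] z 0.2151
 slope deg [1.31 1.75]
t 16.55 ee [0.5902 0.1475 0.1959] turn [ 0.    -0.    -0.001] shift mm [-0.3  5.2  0.9] w 0.0088 F [ 0.2 -0.5 -4.2]
```

Emit:
jog_arm(
  plan=[
    [0,0,0,-1,6,3,-1],
    [0,0,0,-1,6,12,-1],
    [0,0,0,-1,6,24,-1],
    [0,0,0,-1,6,38,-1],
    [0,0,0,-1,6,52,-1],
    [0,0,0,-1,6,66,-1],
    [0,0,0,-1,6,76,-1],
    [0,0,0,-1,6,82,-1],
    [0,0,0,-1,6,85,-1],
    [0,0,0,-1,6,86,-1],
    [0,0,0,-1,6,86,-1],
    [0,0,0,-1,6,86,-1],
  ],
)

```text
time: 17.75
ee_pos: [0.5967, 0.149, 0.1103]
eef_rot: [0.616, 0.788, 0.0, 0.0]
ft_force: [-0.3, 0.0, -4.6]
width: 0.009
grip_force: 48.3
```

```bash
python3 held.py .02 .049;python3 top.py .13 .049 .643 .160;  python3 go.py .5953 .1475 .106 13.9
```

```text
slope deg along world x,y [-0.84 -0.09] rim z at centre 0.129 circle [0.6434 0.1605 0.002 ] expected [0.6443 0.1608 0.1104] n 3427 azbins 53
F [-0.3  0.  -4.6] M [-0.11  0.26 -0.02] w 0.009049351760536516 grip 48.33877036347985
top rim n 117 [0.6437 0.1624 0.0023] [0.6433 0.1646 0.051  0.0023] z 0.1294
 slope deg [ 1.46 -3.52]
t 17.85 ee [0.5966 0.149  0.1102] turn [ 0.001 -0.     0.   ] shift mm [-1.1 -1.6  4.2] w 0.0089 F [-0.3  0.1 -3.9]
```

Emit:
jog_arm(
  plan=[
    [0,0,0,0,0,1,-1],
    [0,0,0,0,0,2,-1],
    [0,0,0,0,0,3,-1],
    [0,0,0,0,0,3.5,-1],
    [0,0,0,0,0,3.5,-1],
    [0,0,0,0,0,3.5,-1],
  ],
)

```text
time: 18.45
ee_pos: [0.5964, 0.1489, 0.1064]
eef_rot: [0.616, 0.788, 0.0, -0.0]
ft_force: [-1.9, -0.8, -0.8]
width: 0.0093
grip_force: 48.3
```

Emit:
jog_arm(
  plan=[
    [0,0,0,0,0,0.5,-1],
    [0,0,0,0,0,1,-1],
    [0,0,0,0,0,1,-1],
    [0,0,0,0,0,1,-1],
  ],
)

```text
time: 18.85
ee_pos: [0.5964, 0.1489, 0.1062]
eef_rot: [0.616, 0.788, 0.0, -0.0]
ft_force: [-6.2, -1.2, 7.8]
width: 0.0093
grip_force: 48.4
```

Emit:
jog_arm(
  plan=[
    [0,0,0,0,0,0,-1],
    [0,0,0,0,0,0,-1],
    [0,0,0,0,0,0,-0.7],
    [0,0,0,0,0,0,-0.6],
    [0,0,0,0,0,0,-0.6],
    [0,0,0,0,0,0,-0.6],
    [0,0,0,0,0,0,-0.6],
  ],
  squeeze=5,
)

```text
time: 19.55
ee_pos: [0.5964, 0.1489, 0.1052]
eef_rot: [0.616, 0.788, 0.0, 0.0]
ft_force: [-0.0, 1.0, -0.5]
width: 0.0175
grip_force: 0.0
```

```bash
python3 held.py .02 .049;python3 top.py .126 .049 .643 .160;  python3 go.py .5953 .1475 .106 13.9
```

```text
slope deg along world x,y [-0.14  0.04] rim z at centre 0.1256 circle [0.6432 0.1605 0.002 ] expected [0.644  0.1607 0.1052] n 3470 azbins 51
F [-0.   1.  -0.5] M [-0.04  0.04 -0.02] w 0.017495718271282268 grip 0.0
top rim n 122 [0.6435 0.1625 0.0024] [0.6428 0.1657 0.0519 0.0024] z 0.1257
 slope deg [ 1.13 -2.04]
t 19.65 ee [0.5964 0.1489 0.1052] turn [ 0. -0.  0.] shift mm [-1.1 -1.4 -0.8] w 0.0173 F [-0.4 -1.2 -0.7]
```

Emit:
jog_arm(
  plan=[
    [0,0,0,0,0,-6,-0.6],
    [0,0,0,0,0,-20,-0.6],
    [0,0,0,0,0,-45,-0.6],
    [0,0,0,0,0,-75,0],
    [0,0,0.05,-25,-40,-75,1],
    [0,0,0.1,-50,-80,-75,1],
    [0,0,0.16,-75,-120,-75,1],
    [0,0,0.22,-100,-160,-75,1],
    [0,0,0.27,-120,-195,-75,1],
    [0,0,0.295,-126,-204,-75,1],
    [0,0,0.295,-126,-204,-75,1],
    [0,0,0.295,-126,-204,-75,1],
  ],
)

```text
time: 20.85
ee_pos: [0.4298, -0.0217, 0.1811]
eef_rot: [0.725, 0.689, 0.001, 0.0]
ft_force: [1.1, 0.4, 0.7]
width: 0.081
grip_force: 0.0
```

Emit:
jog_arm(
  plan=[
    [0,0,0,0,0,0,1],
    [0,0,0,0,0,0,1],
    [0,0,0,0,0,0,1],
  ],
)

```text
time: 21.15
ee_pos: [0.429, -0.0221, 0.1801]
eef_rot: [0.725, 0.689, -0.0, 0.0]
ft_force: [-0.2, -0.3, 0.6]
width: 0.0867
grip_force: 0.0
```

```bash
python3 wr.py .094 .029 .428 -.022 w6;python3 top.py .126 .049 .643 .160 top2; python3 top.py .094 .029 .428 -.022; python3 top.py .104 .074 .643 .160; python3 go.py .428 -.0225 .075 -3
```

```text
joints [-0.6  -0.11  0.52  2.03  0.06  1.22 -0.16] speed 0.005
2122 rim [ 0.4283 -0.023   0.0023] [ 0.4283 -0.023   0.0286  0.0022] z 0.0932
top rim n 436 [0.6434 0.1623 0.0024] [0.6434 0.1623 0.0488 0.0024] z 0.126
 slope deg [-0.35 -0.06]
top rim n 650 [0.6428 0.16   0.0094] [0.6428 0.16   0.0725 0.0089] z 0.104
 slope deg [-0.52 -0.41]
t 21.35 ee [ 0.4288 -0.0224  0.1801] turn [-0.     0.     0.001] shift mm [-1.000e-01 -7.000e-01  1.051e+02] w 0.087 F [ 0.2 -0.   0.1]
  return _methods._mean(a, axis=axis, dtype=dtype,
  ret = um.true_divide(
Traceback (most recent call last):
  File "top.py", line 7, in <module>
    print("top rim n",len(q),circ(q[:,:2],r),circ(q[:,:2]),"z",np.median(q[:,2]).round(4))
                             ~~~~^^^^^^^^^^^
  File "h.py", line 14, in circ
    s=least_squares(f,x0,loss="soft_l1",f_scale=.002); return np.r_[s.x,np.sqrt(np.mean(s.fun**2))].round(4)
ValueError: Initial guess is outside of provided bounds
```

View pics/w6.png

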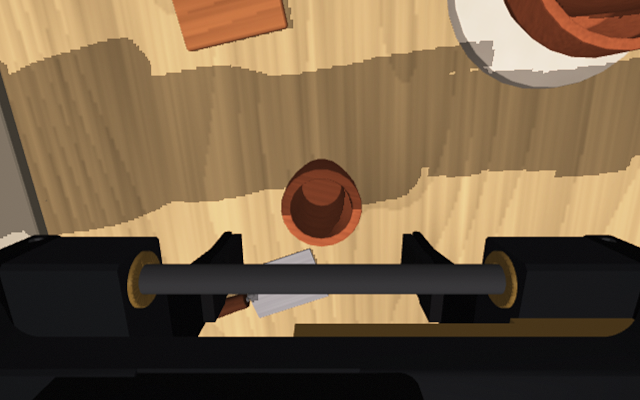

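View pics/top2.png

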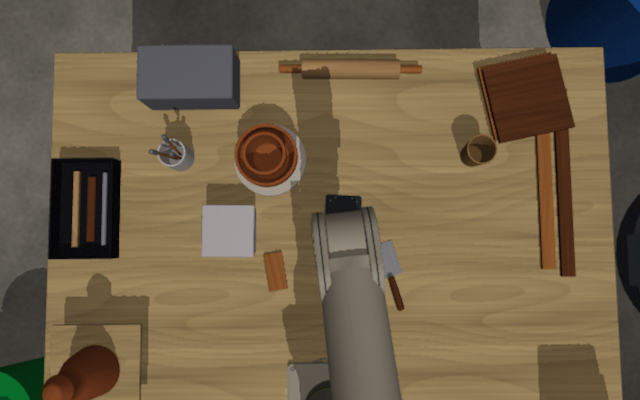

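The top view shows the two nested pots on the shelf, concentric at about (266,155). The wrist view shows the small pot at (321,205), centred between the fingers. I'll go down and grip it across its diameter.

Emit:
jog_arm(
  plan=[
    [0,0,0,0,-1,25,1],
    [0,0,0,0,-1,50,1],
    [0,0,0,0,-1,75,1],
    [0,0,0,0,-1,95,1],
    [0,0,0,0,-1,105,1],
    [0,0,0,0,-1,105,1],
    [0,0,0,0,-1,105,0.5],
    [0,0,0,0,-1,105,0],
    [0,0,0,0,-1,105,-0.5],
    [0,0,0,0,-1,105,-1],
    [0,0,0,0,-1,105,-1],
    [0,0,0,0,-1,105,-1],
  ],
  squeeze=30,
)

```text
time: 22.55
ee_pos: [0.4283, -0.0223, 0.0758]
eef_rot: [0.725, 0.688, 0.001, 0.0]
ft_force: [-0.1, 0.6, 6.8]
width: 0.0664
grip_force: 30.0
```

Emit:
jog_arm(
  plan=[
    [0,0,0,0,0,0,-1],
    [0,0,0,0,0,-3,-1],
    [0,0,0,0,0,-8,-1],
    [0,0,0,0,0,-20,-1],
    [0,0,0,0,0,-40,-1],
    [0,0,0,0,0,-65,-1],
    [0,0,0,0,0,-90,-1],
    [0,0,0,0,0,-115,-1],
    [0,0,0,0,0,-138,-1],
    [0,0,0,0,0,-150,-1],
    [0,0,0,0,0,-155,-1],
    [0,0,0,0,0,-155,-1],
  ],
)

```text
time: 23.75
ee_pos: [0.4277, -0.0225, 0.2303]
eef_rot: [0.725, 0.688, 0.0, 0.0]
ft_force: [0.5, -0.3, -2.7]
width: 0.0661
grip_force: 30.0
```

```bash
sed 's/g=s\["ee_pos"\]+Y\*r/g=s["ee_pos"]/' held.py > held2.py; python3 held2.py .018 .029; python3 go.py .6434 .1612 .231 13.9
```

```text
slope deg along world x,y [0.02 0.18] rim z at centre 0.248 circle [ 0.4277 -0.0235  0.0019] expected [ 0.4277 -0.0225  0.2303] n 2460 azbins 68
F [ 0.5 -0.3 -2.7] M [-0.08  0.11 -0.06] w 0.06613984886753038 grip 29.999634213745594
t 23.8 ee [ 0.4274 -0.0225  0.2296] turn [-0.001  0.    -0.295] shift mm [194.7 206.2  -1.5] w 0.0664 F [ 0.4  0.5 -2. ]
```

Emit:
jog_arm(
  plan=[
    [0,0,-0.02,10,11,0,-1],
    [0,0,-0.05,28,30,-1,-1],
    [0,0,-0.08,52,55,-2,-1],
    [0,0,-0.12,78,83,-2,-1],
    [0,0,-0.16,104,111,-2,-1],
    [0,0,-0.2,130,139,-2,-1],
    [0,0,-0.24,156,166,-2,-1],
    [0,0,-0.27,177,188,-2,-1],
    [0,0,-0.29,190,201,-2,-1],
    [0,0,-0.295,195,206,-2,-1],
    [0,0,-0.295,195,206,-2,-1],
    [0,0,-0.295,195,206,-2,-1],
  ],
)

```text
time: 25.0
ee_pos: [0.643, 0.1604, 0.2318]
eef_rot: [0.617, 0.787, -0.001, -0.0]
ft_force: [-0.1, -0.6, -1.1]
width: 0.0661
grip_force: 30.0
```

Emit:
jog_arm(
  plan=[
    [0,0,0,0,0,0,-1],
    [0,0,0,0,0,0,-1],
    [0,0,0,0,0,0,-1],
  ],
)

```text
time: 25.3
ee_pos: [0.6434, 0.1612, 0.2327]
eef_rot: [0.616, 0.787, 0.0, 0.0]
ft_force: [-0.8, 0.1, -1.4]
width: 0.0661
grip_force: 30.0
```

```bash
python3 held2.py .018 .029; python3 wr.py .126 .049 .6434 .161; python3 go.py .6434 .1612 .13 13.9
```

```text
slope deg along world x,y [0.01 0.18] rim z at centre 0.2502 circle [0.6438 0.1602 0.002 ] expected [0.6434 0.1612 0.2327] n 2452 azbins 69
F [-0.8  0.1 -1.4] M [-0.12  0.05  0.05] w 0.06607262777373168 grip 29.99953083693981
joints [-0.64  0.43  0.46  1.36 -0.19  1.4   0.06] speed 0.005
2103 rim [0.6436 0.1604 0.0023] [0.6435 0.1608 0.0486 0.0023] z 0.1252
t 25.4 ee [0.6434 0.1614 0.2325] turn [ 0. -0.  0.] shift mm [-2.000e-01 -1.000e-01  1.025e+02] w 0.0662 F [ 0.1  0.4 -1.5]
```

Emit:
jog_arm(
  plan=[
    [0,0,0,0,0,8,-1],
    [0,0,0,0,0,20,-1],
    [0,0,0,0,0,35,-1],
    [0,0,0,0,0,50,-1],
    [0,0,0,0,0,65,-1],
    [0,0,0,0,0,79,-1],
    [0,0,0,0,0,90,-1],
    [0,0,0,0,0,96,-1],
    [0,0,0,0,0,98,-1],
    [0,0,0,0,0,99,-1],
    [0,0,0,0,0,99,-1],
    [0,0,0,0,0,99,-1],
  ],
)

```text
time: 26.6
ee_pos: [0.6439, 0.1616, 0.1339]
eef_rot: [0.616, 0.788, 0.0, 0.0]
ft_force: [0.0, -0.6, -1.3]
width: 0.0662
grip_force: 30.0
```

Emit:
jog_arm(
  plan=[
    [0,0,0,0,0,1,-1],
    [0,0,0,0,0,2,-1],
    [0,0,0,0,0,3,-1],
    [0,0,0,0,0,3,-1],
    [0,0,0,0,0,3,-1],
  ],
)

```text
time: 27.1
ee_pos: [0.6435, 0.1616, 0.1302]
eef_rot: [0.616, 0.788, -0.0, -0.0]
ft_force: [0.4, -0.1, -1.3]
width: 0.0662
grip_force: 30.0
```

Emit:
jog_arm(
  plan=[
    [0,0,0,0,0,0.5,-1],
    [0,0,0,0,0,1,-1],
    [0,0,0,0,0,1,-1],
    [0,0,0,0,0,1,-1],
  ],
)

```text
time: 27.5
ee_pos: [0.6437, 0.1616, 0.13]
eef_rot: [0.616, 0.788, 0.0, 0.0]
ft_force: [-2.2, -1.3, 5.6]
width: 0.0659
grip_force: 30.0
```

The small pot is touching the floor. I'll ease the grip and then open.

Emit:
jog_arm(
  plan=[
    [0,0,0,0,0,0,-1],
    [0,0,0,0,0,0,-1],
    [0,0,0,0,0,0,0.7],
    [0,0,0,0,0,0,0.85],
    [0,0,0,0,0,0,0.85],
    [0,0,0,0,0,0,0.85],
    [0,0,0,0,0,0,0.85],
  ],
  squeeze=5,
)

```text
time: 28.2
ee_pos: [0.6435, 0.1615, 0.1291]
eef_rot: [0.616, 0.788, -0.0, -0.0]
ft_force: [0.3, 0.1, 0.1]
width: 0.0801
grip_force: 0.0
```

```bash
python3 held2.py .018 .029; python3 go.py .6434 .1612 .13 13.9
```

```text
slope deg along world x,y [-0.11  0.21] rim z at centre 0.1476 circle [0.6439 0.1606 0.002 ] expected [0.6435 0.1615 0.1291] n 2537 azbins 69
F [0.3 0.1 0.1] M [-0.02  0.02 -0.02] w 0.08007430240349792 grip 0.0
t 28.25 ee [0.6435 0.1616 0.1291] turn [-0. -0.  0.] shift mm [-0.3 -0.2 -0.9] w 0.0806 F [ 0.2 -0.2  0.1]
```

Released. The rim is at 0.1476 m against the nominal 0.148 m, and it is level. I'll lift, back away and check.

Emit:
jog_arm(
  plan=[
    [0,0,0,0,0,-8,0.85],
    [0,0,0,0,0,-25,0.85],
    [0,0,0,0,0,-60,0.85],
    [0,0,0,0,0,-100,0.85],
    [0,0,0,-20,-30,-110,0.85],
    [0,0,0,-55,-65,-110,0.85],
    [0,0,0,-90,-100,-110,0.85],
    [0,0,0,-125,-135,-110,0.85],
    [0,0,0,-150,-160,-110,0.85],
    [0,0,0,-150,-160,-110,0.85],
    [0,0,0,-150,-160,-110,0.85],
    [0,0,0,-150,-160,-110,0.85],
  ],
)

```text
time: 29.45
ee_pos: [0.5248, -0.0213, 0.2395]
eef_rot: [0.616, 0.788, 0.0, 0.0]
ft_force: [-0.5, 0.4, -0.7]
width: 0.08
grip_force: 0.0
```

```bash
python3 top.py .148 .029 .6434 .161; python3 top.py .126 .049 .6434 .161; python3 top.py .104 .074 .6434 .161
python3 - <<'E'
from bench import camera
import cv2
c=camera("scene"); cv2.imwrite("pics/end.png",c["image"][:,:,::-1])
E
```

```text
top rim n 277 [0.6438 0.1615 0.0025] [0.6438 0.1615 0.029  0.0025] z 0.1479
 slope deg [-0.16  0.58]
top rim n 487 [0.6433 0.1622 0.0069] [0.6433 0.1622 0.0482 0.0067] z 0.1259
 slope deg [-0.17  0.27]
top rim n 687 [0.6427 0.16   0.0153] [0.6427 0.16   0.0722 0.0145] z 0.1039
 slope deg [-0.43 -0.35]
```

View pics/end.png

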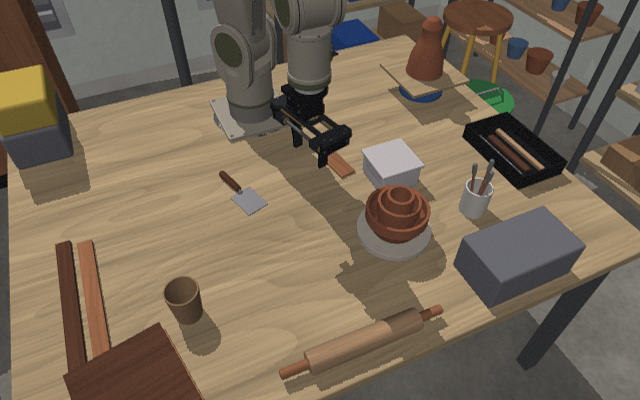

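The scene view shows all three pots nested, upright and concentric on the shelf at about (398,213). The bystanders are where they were, and the arm is clear. I'll hand the job in.

```bash
python3 -c "
from bench import order
print(order.close_job())"
```

```text
the job is handed in; nothing more can be done
None
```

The job is handed in at about 29.6 s: all three pots stand nested, level and concentric within about 2 mm on the kiln shelf, each put down before release, with the bystanders untouched.

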